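Index the flange to its next bolt hole

TASK

Move the flange on the indexing table on by one bolt hole: press the red-capped plunger at the end of the table's arm down with the fingertips, keep it down while you swing the arm counter-clockwise (seen from above) to the very next notch of the ring, then let the plunger spring back up so that it locks in that notch, and move away. Never turn backwards or run on past that notch. Nothing is picked up: the flange stays lying on its spigot, and the things lying around stay where they are.

Things in the scene. Friction and masses are not known exactly. Their poses are not given: they have to be found in the camera images.
- indexer: the fixed base of the indexing table: green round foot 200 mm across, green drum, and a notched steel ring about 216 mm across whose top is 48 mm above the bench. Origin: on the turning axis at bench height, z up; x points to the notch where the arm stands at the start. The ring has 8 notches, 45 degrees apart (at 0, 45, 90.. degrees about z from x), each 14 mm wide with two yellow dots beside it
- axis (a point): the turning axis at the height of the faceplate's top (64 mm above the bench). The aluminium faceplate is 150 mm across; an arm 36 mm wide sticks out of it to 144 mm from the axis, its top also at 64 mm. A spigot 40 mm across stands up in the middle to 97 mm above the bench
- faceplate (a joint): turn of the faceplate with its arm, plunger and flange: 0 in the start notch (play about +-0.026), grows counter-clockwise seen from above, pi/4 (0.785) in the next notch. It turns stiffly (about 0.2 N m, 1.7 N at the plunger) and stays where it is left. Held fast while the plunger's tooth is in a notch
- plunger (a joint): how far the plunger is pressed down: 0 up (tooth in a notch, locked), 0.014 m fully down. Beyond about 0.009 m its tooth is below the ring and the arm swings free. Spring: about 4 N to start, 8 N fully down; it springs up by itself when let go, over a notch only (between notches the tooth rubs under the ring and it stays about 8 mm down until the arm is moved on). The tooth is round and finds the notch from about 3 mm off
- cap (a point): centre of the dished top of the plunger's red round cap, on the floor of the dish; it moves with the plunger and arm. The cap is 52 mm across; the dish is 44 mm across inside and 6 mm deep, with a 4 mm wide rim around, into which closed fingertips fit. Up, the dish floor is 90 mm and the rim 96 mm above the bench. It lies 122 mm from the axis; the plunger moves straight down
- flange_mid (a point): middle of the loose steel pipe flange, 124 mm across, 15 mm thick with a 68 mm wide neck, 28 mm tall in all, lying on the faceplate with its bore over the spigot, its neck up; this point is on its axis, 14 mm above its underside (78 mm above the bench). It turns along with the faceplate
- tin_mid (a point): yellow round tin, 64 mm across, 85 mm tall, standing near the indexing table; its middle
- tape_mid (a point): roll of pale tape lying flat, 90 mm across, 25 mm tall; its middle
- wrench_grip (a point): steel wrench lying flat, 170 mm long; a point on its handle
- collar_mid (a point): brass collar lying flat, 50 mm across, 22 mm tall; its middle
- jar_mid (a point): clear jar with a blue lid, 70 mm across, 100 mm tall; its middle
- mug_mid (a point): blue mug, 80 mm across, 90 mm tall; its middle
Not all that is in view belongs to the job. What is shaped like the part that bears flange_mid but green is not meant.

How it is judged (in metres and radians):
On the way, in this order (a step that is already met when the one before it is completed fails the run):
1. the plunger is pressed down clear of the ring at the start notch (value of joint plunger above 0.008 m and value of joint faceplate below 0.15 rad), for 0.1 s.
2. the arm is half-way with the plunger down (value of joint plunger above 0.005 m and value of joint faceplate above 0.3 rad), for 0.05 s.
3. the arm stands at the next notch and the plunger has sprung up into it (value of joint faceplate between 0.7254 and 0.8454 rad and value of joint plunger below 0.003 m), for 0.2 s.
At the end, for the whole second after the job is handed in: the faceplate stands one notch (pi/4 +- 0.06 rad) counter-clockwise of its start, at rest, the plunger is up (within 3 mm) and the flange lies on its spigot (within 8 mm sideways, 6 mm in height) (all of step 3 and z of flange_mid in the frame of indexer below 0.084 m and horizontal distance between flange_mid and indexer below 0.008 m and velocity of joint faceplate between -0.05 and 0.05 rad/s); the robot touches nothing.
It fails at once if the table is turned backwards (more than 0.2 rad) (value of joint faceplate below -0.2 rad).
It fails at once if the table is turned past the next notch (more than 0.25 rad beyond it) (value of joint faceplate above 1.0354 rad).
It fails at once if the flange is lifted or taken off its spigot (not (z of flange_mid in the frame of indexer below 0.088 m and horizontal distance between flange_mid and indexer below 0.012 m)).
It fails at once if a bystander is pushed, lifted or carried (more than 20 mm) (distance of any of tin_mid, tape_mid, wrench_grip, collar_mid, jar_mid, mug_mid from where it was at the start of the episode above 0.02 m).
It also fails if it takes over 42 s, if anything falls off the work surface, if the arm or the gripper's body presses on something with over 40 N, if the wrist force passes 120 N, or if a joint passes its speed limit or range.

ROBOT

A 6-joint arm with a two-finger parallel gripper is mounted at the origin on the work surface. World frame = base frame: x ahead of the robot, y to its left, z up, the work surface at z = 0. Lengths are in mm, angles in rad, forces in N, time in s.
With the tool pointing down it reaches from about 325 to 875 mm from the base axis. Payload 4.4 kg.
Tool frame: the origin (TCP) lies at the very end of the fingers, on their centre line; the grasp point (between the pads) lies 19 mm behind it (bot.grasp_offset is the z of the grasp point in the tool frame, in mm); z points along the fingers, y is the direction in which the jaws open and shut (so a half turn about z gives the same grasp; the last joint's range is limited). The gripper opens to 85 mm and grips with 20 to 120 N. Pads are 22 mm wide; open, the fingers measure 114 mm over their backs; the gripper's body (76 mm by 85 mm) begins 54 mm behind the grasp point. The pads swing forward as they close: fully open they stand 13 mm farther back than shut.
Start: joints at [1.044, 0.207, 1.542, -0, 1.393, -0.15], TCP at [211.044, 534.872, 231.282] pointing down, gripper open.
Joint ranges: [-2.73, 2.73], [-0.86, 2.22], [0.23, 2.46], [-1.11, 4.25], [0.08, 2.63], [-2.82, 2.82]. Speed limits (rad/s): [2.79, 2.79, 3.14, 3.14, 3.14, 3.14].

INTERFACE

Orientations are given as a rotation vector (axis times angle).
In Python, from workcell import bot, grab_frame gives the robot as it stands.
- The arm moves only by the tool arm_command, never from a script. Its argument "moves" is a list of rows, each a list of 7 numbers: the shift along the tool's x, y, z in m, then the turn, a rotation vector about the tool's x, y, z in rad, then the closure, from -1 (fully open) to 1 (shut). A call has 1 to 12 rows; each row shifts and turns the pose as measured when the row begins, along the tool's axes as they then stand; what a row does not reach is not made up. A row lasts 1/10 s, in which the tool goes at most 50 mm and 8.59 degrees, less where a joint would pass 70% of its speed; a pose out of reach is approached as far as the arm can. A call is refused whole if a number of a shift passes 0.05 or a number of a turn 0.15, either way. A call with a gripper value outside its range is refused whole. The fingers move at their own pace and stop on an object; "force" is the grip in N (left out, the last holds). Time passes only in rows, so rows that do not move let the fingers close. It gives the time, the measured TCP pose, the force and the opening at its end, in the units of the state.
- bot.read_state(): the state, without advancing time (a new reading comes with each control period).
- grab_frame(name): name is "side" or "top" or "wrist"; returns a dict with "frame" (480x640x3 uint8, red, green, blue), "depth" (480x640 float32, mm along the optical axis (not along the pixel's ray), 0 where there is no reading), "intrinsics" (3x3 intrinsics, pixels), "world_from_camera" (4x4, takes a point from camera to world coordinates); the wrist camera has in their place "hand_eye" (4x4, takes a point from camera to tool coordinates, whose origin is the TCP and whose axes are the flange's). Camera axes: x right, y up, looking along -z (the intrinsics and any distortion apply to the point x, -y, -z); pixel columns grow to the right and rows downward; lengths in mm; the calibration is good to about 2 mm. A picture is of the moment at which its call begins: read the wrist's pose just before it.
- bot.close_job(): hands the job in, once; it reports no verdict.
The state is a dict: "time": time; "joint_pos": joint angles; "joint_velocities": joint speeds; "tau": joint torques, N m; "position": TCP position; "orientation": TCP orientation; "ft_force": force on the tool from outside, world axes, zero at the start; "moment": the same for the moment, N m; "width": finger opening in mm.
Only numpy, scipy, OpenCV 4.12 (cv2) and the standard library are available. Lean on these libraries where they do the work, as an engineer would, in place of code of your own. Each camera call takes 0.05 s, during which the arm holds its last target. There are 200 camera calls.

## Working session

There is one attempt and no reset: what is moved stays moved. The work goes in short steps, Python scripts to look and compute and a tool call to move; the robot and the scene stay as the last step left them, time stands still between calls to the robot, and variables do not carry over. Pictures are saved under pics/ and viewed, about 8 in all and at most 12, crops included, and the job is handed in when it is done.

Besides the shell and the picture viewer there is one more tool, called after ">>>" as name(argument=value, ...), one argument or row to a line, values as JSON. arm_command: Moves the arm, as the interface text tells. Its arguments: {"type":"object","properties":{"moves":{"type":"array"},"force":{"type":"number"}},"required":["moves"]}

```bash
mkdir -p pics; cat > h.py <<'E'
import numpy as np, cv2
from workcell import bot, grab_frame
def save(name,f): cv2.imwrite(name,cv2.cvtColor(f,cv2.COLOR_RGB2BGR))
def cloud(g,T=None):
    K=g["intrinsics"];d=g["depth"];v,u=np.mgrid[:480,:640]
    p=np.stack([(u-K[0,2])/K[0,0]*d,-(v-K[1,2])/K[1,1]*d,-d,np.ones_like(d)],-1)
    return (p@(g["world_from_camera"] if T is None else T).T)[...,:3]
E
python3 - <<'E'
from h import *
g=grab_frame("top");save("pics/top.png",g["frame"]);np.savez("top.npz",f=g["frame"],P=cloud(g),d=g["depth"])
g2=grab_frame("side");save("pics/side.png",g2["frame"]);np.savez("side.npz",f=g2["frame"],P=cloud(g2),d=g2["depth"])
P=cloud(g)
hsv=cv2.cvtColor(g["frame"],cv2.COLOR_RGB2HSV)
m=(((hsv[...,0]<8)|(hsv[...,0]>172))&(hsv[...,1]>130)&(hsv[...,2]>60)).astype(np.uint8)
n,l,s,c=cv2.connectedComponentsWithStats(m)
for i in range(1,n):
    if s[i,4]>30: print(s[i],c[i],np.median(P[l==i],0),P[l==i].mean(0))
E
```

```text
[ 386    2   93   72 3311] [433.87858653  37.13228632] [1011.19651352 -286.72218641   68.88715699] [1013.02198475 -283.41834883   72.72863251]
[ 572  124   68  168 6473] [619.61130851 207.95504403] [ 615.31988815 -664.90130621  159.54452936] [ 616.10643669 -663.07099022  160.72571482]
[207 251  22  23 397] [217.49370277 262.34508816] [481.13559279 195.98627892  90.81266796] [480.77797554 194.88965211  97.75706586]
```

View pics/top.png

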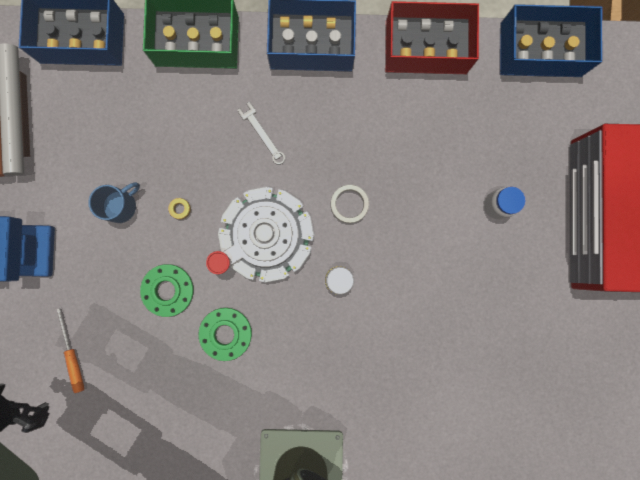

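View pics/side.png

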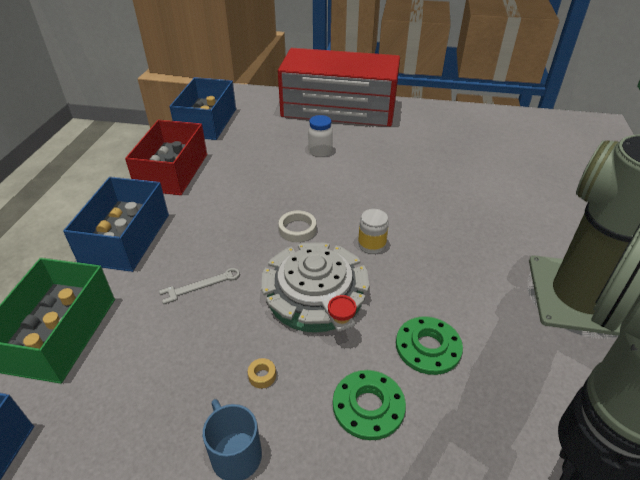

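The only red round cap is at top (218,262) / side (342,308); the other red things are the bin at (433,37) and the cabinet at (620,208). The steel flange sits on the table at (265,233), and the green flanges at (167,290) and (225,333) are decoys. I'll measure the axis and cap from the cloud next.

```bash
python3 - <<'E'
from h import *
from scipy.optimize import least_squares
def fit(xy):
    r=least_squares(lambda p:np.hypot(xy[:,0]-p[0],xy[:,1]-p[1])-p[2],[*xy.mean(0),50],loss='soft_l1')
    return r.x
for n in ("top","side"):
    z=np.load(n+".npz");P=z["P"];f=z["f"]
    hsv=cv2.cvtColor(f,cv2.COLOR_RGB2HSV)
    near=np.hypot(P[...,0]-481,P[...,1]-195)<60
    m=(((hsv[...,0]<8)|(hsv[...,0]>172))&(hsv[...,1]>130))&near&(P[...,2]>80)
    q=P[m]; c,r=cv2.minEnclosingCircle(q[:,:2].astype(np.float32)); print(n,"cap",c,r,np.percentile(q[:,2],[5,50,95]),q.mean(0))
    a=P[int(233),264,:2] if n=="top" else P[258,316,:2]
    d=np.hypot(P[...,0]-a[0],P[...,1]-a[1]); h=P[...,2]
    for lo,hi,rm in((84,100,45),(75,84,75),(42,53,130)):
        k=(h>lo)&(h<hi)&(d<rm)&~m; c,r=cv2.minEnclosingCircle(P[k][:,:2].astype(np.float32)); print(lo,c,r,k.sum(),np.median(h[k]))
z=np.load("top.npz");c=cv2.resize(z["f"][180:360,130:370],None,fx=3,fy=3,interpolation=cv2.INTER_CUBIC);save("pics/crop.png",c)
E
```

```text
top cap (480.8307189941406, 195.53857421875) 25.176721572875977 [86.14066961 90.79556626 98.27784498] [480.83095887 195.95356866  91.39204243]
84 (550.212646484375, 95.09394836425781) 43.901268005371094 634 93.32992678981873
75 (549.3603515625, 95.23382568359375) 61.73560333251953 1504 79.00431620584709
42 (549.6300659179688, 95.21956634521484) 110.03794860839844 2895 47.47223950789771
side cap (481.2231140136719, 196.8438720703125) 26.050649642944336 [86.96477925 90.20209223 96.06891202] [481.63930441 197.24532995  90.94591545]
84 (550.9794311523438, 94.9455795288086) 35.83305358886719 710 91.94279825310821
75 (548.640380859375, 95.17520141601562) 63.846221923828125 1492 78.62888177724727
42 (550.1903076171875, 94.81352233886719) 111.8653335571289 2649 47.01878499004545
```

View pics/crop.png

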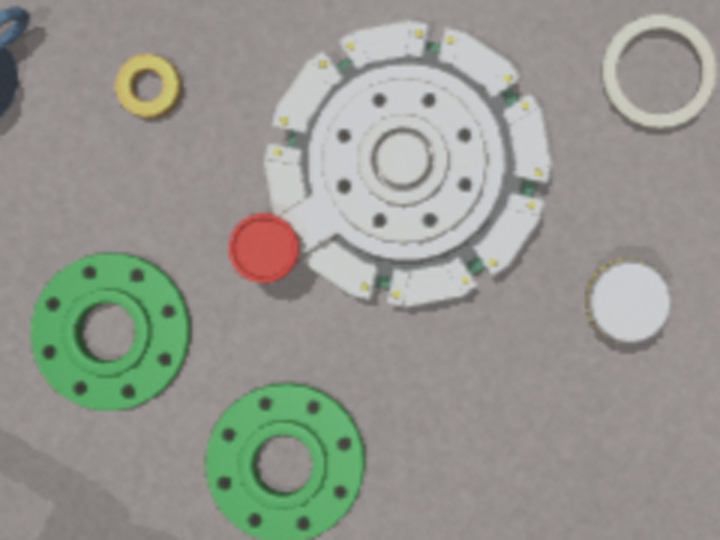

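Crop: the red cap at (264,247) is on the arm of the steel flange's table, and the green flanges are separate. The axis is about (549.7, 95.1) and the cap about (481, 196), 122 mm apart, which matches the description. The arm stands at 124.3°, so the next notch puts the cap at about (430, 118).

```bash
cat >> h.py <<'E'
from scipy.spatial.transform import Rotation as R
A=np.array([549.7,95.1])
def rel(w):
    s=bot.read_state(); return (R.from_rotvec(s["orientation"]).inv().apply(np.array(w)-s["position"]))/1000
E
python3 - <<'E'
from h import *
s=bot.read_state();print(s["time"],s["position"],s["orientation"],s["width"],s["ft_force"])
print(R.from_rotvec(s["orientation"]).as_matrix().round(3));print(rel([481,196,200]))
E
```

```text
0.1 [210.67934432 534.25477356 230.20350251] [-0.58673925 -3.0855756   0.00316844] 85.2477278301923 [-0.91649701  0.4058297  -0.29954508]
[[-0.93   0.367 -0.001]
 [ 0.367  0.93  -0.002]
 [ 0.    -0.002 -1.   ]]
[-0.37561671 -0.21536385  0.03053365]
```

>>> arm_command(
  moves=[
    [-0.034, -0.0195, 0.0025, 0, 0, 0, 1],
    [-0.034, -0.0195, 0.0025, 0, 0, 0, 1],
    [-0.034, -0.0195, 0.0025, 0, 0, 0, 1],
    [-0.034, -0.0195, 0.0025, 0, 0, 0, 1],
    [-0.034, -0.0195, 0.0025, 0, 0, 0, 1],
    [-0.034, -0.0195, 0.0025, 0, 0, 0, 1],
    [-0.034, -0.0195, 0.0025, 0, 0, 0, 1],
    [-0.034, -0.0195, 0.0025, 0, 0, 0, 1],
    [-0.034, -0.0195, 0.0025, 0, 0, 0, 1],
    [-0.034, -0.0195, 0.0025, 0, 0, 0, 1],
    [-0.02, -0.012, 0.0025, 0, 0, 0, 1],
    [0, 0, 0, 0, 0, 0, 1],
  ],
  force=40,
)

```text
time: 1.3
position: [475.6, 196.6, 195.6]
orientation: [-0.578, -3.08, 0.011]
ft_force: [0.0, 0.6, 0.1]
width: -0.2
```

```bash
python3 - <<'E'
from h import *
s=bot.read_state();print(s["time"],s["position"],s["orientation"],s["width"],rel([481,196,150]))
g=grab_frame("wrist");save("pics/w1.png",g["frame"])
T=np.eye(4);T[:3,:3]=R.from_rotvec(s["orientation"]).as_matrix();T[:3,3]=s["position"]
P=cloud(g,T@g["hand_eye"]);hsv=cv2.cvtColor(g["frame"],cv2.COLOR_RGB2HSV)
m=(((hsv[...,0]<8)|(hsv[...,0]>172))&(hsv[...,1]>130))&(P[...,2]>80)&(P[...,2]<102)&(np.hypot(P[...,0]-481,P[...,1]-196)<50)
q=P[m];print(cv2.minEnclosingCircle(q[:,:2].astype(np.float32)),len(q),np.percentile(q[:,2],[5,50,95]))
E
```

```text
1.3 [475.57385152 196.62057907 195.60784944] [-0.57802126 -3.08044648  0.01139346] -0.1928849678530423 [-0.00555083  0.00177637  0.04556245]
((481.31134033203125, 194.8145751953125), 26.007535934448242) 3567 [89.99100149 91.33398553 97.38336597]
```

View pics/w1.png

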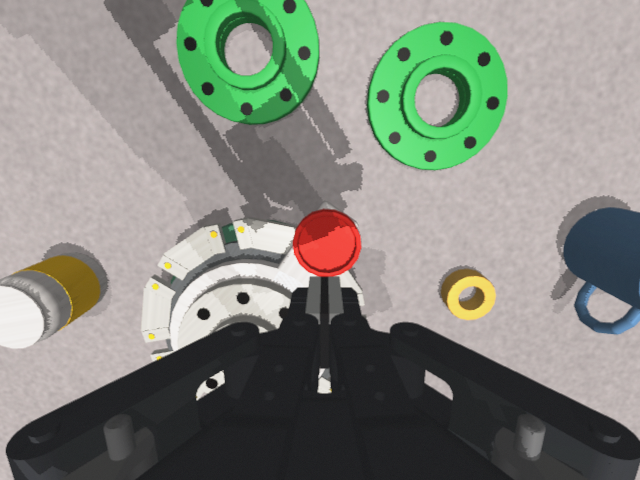

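The wrist view shows the red cap at (327,243) under the closed fingers, and the measured position of (481.2, 195.3) agrees. Next I descend to just above the rim.

>>> arm_command(
  moves=[
    [-0.0058, 0.001, 0.02, 0, 0, 0, 1],
    [0, 0, 0.03, 0, 0, 0, 1],
    [0, 0, 0.03, 0, 0, 0, 1],
    [0, 0, 0.01, 0, 0, 0, 1],
    [0, 0, 0, 0, 0, 0, 1],
  ],
)

```text
time: 1.85
position: [477.6, 200.9, 104.4]
orientation: [-0.57, -3.081, 0.005]
ft_force: [0.6, -0.4, 0.1]
width: -0.3
```

```bash
python3 - <<'E'
from h import *
s=bot.read_state();print(s["time"],s["position"],s["orientation"],s["ft_force"],rel([481.2,195.4,90]))
print(R.from_rotvec(s["orientation"]).as_matrix().round(3))
E
```

```text
1.85 [477.64983741 200.86763586 104.35514501] [-0.56996771 -3.08143471  0.00549342] [ 0.59955752 -0.39488493  0.0510064 ] [-0.0053731  -0.00376597  0.01433584]
[[-0.934  0.358 -0.008]
 [ 0.358  0.934 -0.002]
 [ 0.007 -0.005 -1.   ]]
```

>>> arm_command(
  moves=[
    [-0.0054, -0.0038, 0, 0, 0, 0, 1],
    [0, 0, 0, 0, 0, 0, 1],
  ],
)

```text
time: 2.05
position: [482.0, 196.4, 106.1]
orientation: [-0.567, -3.084, 0.004]
ft_force: [-0.2, -0.1, -0.7]
width: -0.3
```

```bash
python3 - <<'E'
from h import *
s=bot.read_state();print(s["time"],s["position"],s["orientation"],s["ft_force"],rel([481.2,195.4,90]))
E
```

```text
2.05 [481.95396094 196.428122   106.09204476] [-0.56688433 -3.08391001  0.00404421] [-0.24372279 -0.10306224 -0.66603775] [ 0.00025141 -0.00117072  0.016098  ]
```

>>> arm_command(
  moves=[
    [0, -0.001, 0.007, 0, 0, 0, 1],
    [0, 0, 0.007, 0, 0, 0, 1],
    [0, 0, 0.006, 0, 0, 0, 1],
    [0, 0, 0.005, 0, 0, 0, 1],
    [0, 0, 0, 0, 0, 0, 1],
  ],
)

```text
time: 2.55
position: [484.9, 196.1, 83.8]
orientation: [0.569, 3.088, 0.002]
ft_force: [-1.4, -0.3, 5.4]
width: 0.1
```

```bash
python3 - <<'E'
from h import *
s=bot.read_state();print(s["time"],s["position"],s["orientation"],s["ft_force"],rel([481.2,195.4,77]))
E
```

```text
2.55 [484.89438125 196.1332997   83.84673163] [5.68632991e-01 3.08834418e+00 1.53188222e-03] [-1.40563824 -0.28534392  5.3525918 ] [ 0.00319871 -0.00200926  0.00684069]
```

>>> arm_command(
  moves=[
    [0.002, -0.001, 0.004, 0, 0, 0, 1],
    [0.001, 0, 0.004, 0, 0, 0, 1],
    [0, 0, 0.001, 0, 0, 0, 1],
  ],
)

```text
time: 2.85
position: [485.4, 196.4, 77.6]
orientation: [0.567, 3.081, 0.004]
ft_force: [-3.3, -0.1, 6.3]
width: -0.4
```

```bash
python3 - <<'E'
from h import *
s=bot.read_state();print(s["time"],s["position"],s["orientation"],s["ft_force"],rel([481.2,195.4,77]))
E
```

```text
2.85 [485.3609118  196.4020914   77.61845874] [0.56724501 3.08125472 0.0041929 ] [-3.33574184 -0.13078192  6.30084619] [ 0.00353601 -0.00242069  0.00058032]
```

>>> arm_command(
  moves=[
    [0.0005, 0, 0.001, 0, 0, 0, 1],
    [0.005, -0.006, 0.001, 0, 0, 0, 1],
    [0.005, -0.0065, 0.001, 0, 0, 0, 1],
    [0.005, -0.0065, 0.001, 0, 0, 0, 1],
  ],
)

```text
time: 3.25
position: [472.9, 186.8, 79.5]
orientation: [0.564, 3.063, 0.019]
ft_force: [2.2, 0.6, 5.9]
width: -0.2
```

```bash
cat >> h.py <<'E'
def rep():
    s=bot.read_state();d=s["position"][:2]-A
    print(s["time"],s["position"],s["ft_force"],"rad",np.hypot(*d),"turn",np.degrees(np.arctan2(d[1],d[0]))-124.3)
    for a in (10,20,30,40,45): t=np.radians(124.3+a);print(a,rel([A[0]+122*np.cos(t),A[1]+122*np.sin(t),77]).round(4))
E
python3 -c "
from h import *
rep()"
```

```text
3.25 [472.91295108 186.76272091  79.54699102] [2.19999715 0.57565831 5.89023732] rad 119.5755212669455 turn 5.653344617522251
10 [ 0.0064 -0.0071  0.0023]
20 [ 0.0136 -0.0271  0.0018]
30 [ 0.0172 -0.0481  0.0013]
40 [ 0.0171 -0.0693  0.001 ]
45 [ 0.0157 -0.0799  0.0008]
```

>>> arm_command(
  moves=[
    [0.003, -0.003, 0.003, 0, 0, 0, 1],
    [0.004, -0.006, 0.002, 0, 0, 0, 1],
    [0.004, -0.008, 0.002, 0, 0, 0, 1],
  ],
)

```text
time: 3.55
position: [464.4, 177.5, 77.7]
orientation: [0.562, 3.047, 0.034]
ft_force: [-0.1, 2.9, 6.5]
width: 0.2
```

```bash
python3 -c "
from h import *
rep()"
```

```text
3.55 [464.37640712 177.54955548  77.68863126] [-0.11009096  2.86912729  6.47019787] rad 118.65093636884417 turn 11.681409184039452
10 [0.0017 0.0046 0.0008]
20 [ 0.0088 -0.0154 -0.0001]
30 [ 0.0124 -0.0364 -0.0009]
40 [ 0.0123 -0.0576 -0.0015]
45 [ 0.0109 -0.0682 -0.0017]
```

>>> arm_command(
  moves=[
    [0.005, -0.009, 0.002, 0, 0.012, 0, 1],
    [0.005, -0.009, 0.0015, 0, 0.012, 0, 1],
    [0.004, -0.009, 0.0015, 0, 0.012, 0, 1],
    [0.002, -0.009, 0.0015, 0, 0.012, 0, 1],
  ],
)

```text
time: 3.95
position: [447.2, 152.6, 77.3]
orientation: [0.565, 3.071, 0.067]
ft_force: [0.3, 2.6, 6.2]
width: -0.2
```

```bash
python3 -c "
from h import *
rep()"
```

```text
3.95 [447.18796369 152.64439958  77.26656163] [0.25101245 2.56673374 6.174533  ] rad 117.55881723901227 turn 26.392635198578617
10 [-0.0056  0.0339  0.0019]
20 [0.0017 0.014  0.0009]
30 [ 0.0053 -0.007  -0.0001]
40 [ 0.0052 -0.0282 -0.0011]
45 [ 0.0038 -0.0388 -0.0015]
```

>>> arm_command(
  moves=[
    [0.003, -0.009, 0.0015, 0, 0.006, 0, 1],
    [0.002, -0.009, 0.0015, 0, 0.006, 0, 1],
    [0.001, -0.009, 0.0015, 0, 0.006, 0, 1],
    [0.0, -0.005, 0.0015, 0, 0.006, 0, 1],
  ],
)

```text
time: 4.35
position: [438.3, 127.2, 76.1]
orientation: [0.567, 3.077, 0.091]
ft_force: [-3.2, 3.7, 8.4]
width: -0.0
```

```bash
cat >> h.py <<'E'
def cap(n="top"):
    g=grab_frame(n);P=cloud(g);hsv=cv2.cvtColor(g["frame"],cv2.COLOR_RGB2HSV)
    m=(((hsv[...,0]<8)|(hsv[...,0]>172))&(hsv[...,1]>130))&(P[...,2]>60)&(P[...,2]<105)&(np.hypot(P[...,0]-A[0],P[...,1]-A[1])<160)
    q=P[m];c,r=cv2.minEnclosingCircle(q[:,:2].astype(np.float32))
    print(n,c,r,len(q),np.percentile(q[:,2],[5,50,95]),"turn",np.degrees(np.arctan2(c[1]-A[1],c[0]-A[0]))-124.3)
    return g
E
python3 -c "
from h import *
rep()
g=cap('side');save('pics/s2.png',cv2.resize(g['frame'][200:400,200:500],None,fx=2.5,fy=2.5));cap('top')"
```

```text
4.35 [438.25788412 127.15881608  76.13313913] [-3.2252644   3.70302463  8.42033074] rad 115.96168712475169 turn 39.650935753904136
10 [-0.0048  0.0609  0.0027]
20 [0.0024 0.041  0.0015]
30 [0.006  0.02   0.0003]
40 [ 0.006  -0.0012 -0.0009]
45 [ 0.0045 -0.0117 -0.0016]
side (434.5384521484375, 134.8795928955078) 25.59100341796875 364 [72.35566376 76.47640259 82.33895398] turn 36.643845531530204Traceback (most recent call last):
  File "<string>", line 4, in <module>
    g=cap('side');save('pics/s2.png',cv2.resize(g['frame'][200:400,200:500],None,fx=2.5,fy=2.5));cap('top')
                                                                                                 ~~~^^^^^^^
  File "h.py", line 20, in cap
    print(n,c,r,len(q),np.percentile(q[:,2],[5,50,95]),"turn",np.degrees(np.arctan2(c[1]-A[1],c[0]-A[0]))-124.3)
                       ~~~~~~~~~~~~~^^^^^^^^^^^^^^^^^^
    return _quantile_unchecked(
        a, q, axis, out, overwrite_input, method, keepdims, weights)
    return _ureduce(a,
                    func=_quantile_ureduce_func,
    ...<5 lines>...
                    overwrite_input=overwrite_input,
                    method=method)
    r = func(a, **kwargs)
    result = _quantile(arr,
                       quantiles=q,
    ...<2 lines>...
                       out=out,
                       weights=wgt)
    slices_having_nans = np.isnan(arr[-1, ...])
                                  ~~~^^^^^^^^^
IndexError: index -1 is out of bounds for axis 0 with size 0
```

View pics/s2.png

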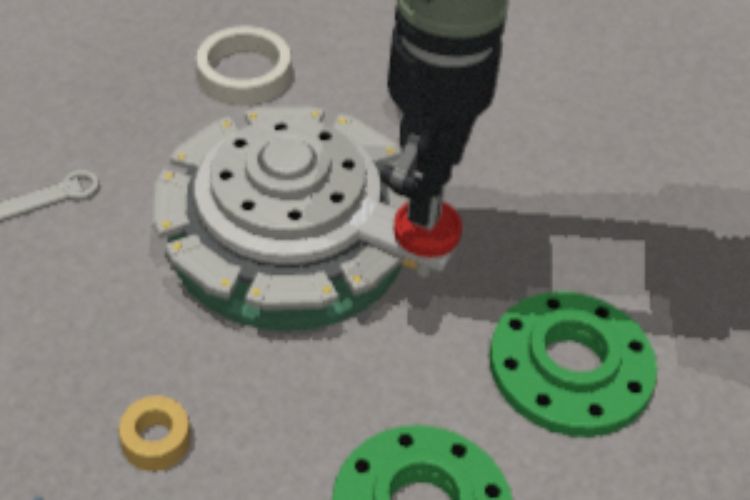

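The side view shows the fingertips in the red cap's dish at (428,225), with the arm just short of the next notch. The cap is at about 36.6°, and the tip leads it by a few mm.

>>> arm_command(
  moves=[
    [0.002, -0.006, 0.001, 0, 0, 0, 1],
    [0.001, -0.006, 0.001, 0, 0, 0, 1],
    [0.001, -0.005, 0.001, 0, 0, 0, 1],
  ],
)

```text
time: 4.75
position: [435.5, 113.9, 77.1]
orientation: [0.566, 3.063, 0.099]
ft_force: [0.3, 2.7, 5.7]
width: 0.0
```

```bash
python3 -c "
from h import *
rep()
cap('side')"
```

```text
4.75 [435.52461863 113.9221087   77.13287139] [0.31388962 2.74649765 5.71727305] rad 115.71641839352141 turn 46.33883655417638
10 [-0.0025  0.0741  0.0052]
20 [0.0046 0.0542 0.0037]
30 [0.0082 0.0333 0.0023]
40 [0.0081 0.0121 0.0008]
45 [0.0067 0.0015 0.0001]
side (430.6006774902344, 122.38056945800781) 25.732881546020508 360 [72.58262636 77.32086381 83.23099672] turn 42.79854495554427
```

>>> arm_command(
  moves=[
    [0.0005, -0.004, 0.001, 0, 0, 0, 1],
    [0, -0.001, 0.0005, 0, 0, 0, 1],
  ],
)

```text
time: 5.0
position: [435.4, 109.7, 77.6]
orientation: [0.566, 3.058, 0.103]
ft_force: [-2.7, 2.3, 5.7]
width: -0.1
```

```bash
python3 -c "
from h import *
rep()
cap('side')"
```

```text
5.0 [435.41826395 109.69675715  77.64046132] [-2.6980244   2.25042393  5.65601556] rad 115.21015803568217 turn 48.421246190248254
10 [-0.0011  0.0781  0.0062]
20 [0.0061 0.0581 0.0046]
30 [0.0097 0.0372 0.0031]
40 [0.0096 0.016  0.0016]
45 [0.0081 0.0055 0.0009]
side (430.0809020996094, 118.24647521972656) 26.3111572265625 359 [73.54329052 77.66113443 83.59032033] turn 44.74852664904951
```

>>> arm_command(
  moves=[
    [0, 0, -0.006, 0, 0, 0, 1],
    [0, 0, -0.006, 0, 0, 0, 1],
    [0, 0, -0.006, 0, 0, 0, 1],
    [0, 0, -0.006, 0, 0, 0, 1],
  ],
)

```text
time: 5.45
position: [434.4, 108.4, 103.3]
orientation: [0.566, 3.058, 0.103]
ft_force: [-1.2, 0.8, 0.9]
width: 0.2
```

```bash
python3 -c "
from h import *
rep()
cap('side')"
```

```text
5.45 [434.39860807 108.43490687 103.25918705] [-1.18324783  0.78601978  0.89752956] rad 116.0699389305609 turn 49.10290261123622
10 [-0.0011  0.0778  0.0319]
20 [0.006  0.0578 0.0303]
30 [0.0096 0.0369 0.0288]
40 [0.0095 0.0157 0.0273]
45 [0.0081 0.0052 0.0266]
side (470.07275390625, 125.44865417480469) 64.90306854248047 431 [85.96558693 90.19226806 96.23540524] turn 34.83645317306737
```

The cap is up: its dish floor reads about 90 mm again. I'll retract and check.

>>> arm_command(
  moves=[
    [0, 0, -0.03, 0, 0, 0, 1],
    [0, 0, -0.04, 0, 0, 0, 1],
    [0, 0, -0.04, 0, 0, 0, 1],
    [0.04, 0, -0.01, 0, 0, 0, 1],
    [0.03, 0.03, 0, 0, 0, 0, 1],
    [0, 0.04, 0, 0, 0, 0, 1],
    [0, 0.04, 0, 0, 0, 0, 1],
    [0, 0.04, 0, 0, 0, 0, 1],
    [0, 0.04, 0, 0, 0, 0, 1],
    [0, 0, 0, 0, 0, 0, 1],
    [0, 0, 0, 0, 0, 0, 1],
    [0, 0, 0, 0, 0, 0, 1],
  ],
)

```text
time: 6.7
position: [430.5, 306.8, 239.8]
orientation: [0.573, 3.055, 0.097]
ft_force: [-0.3, 0.1, -0.6]
width: 0.3
```

```bash
python3 -c "
from h import *
s=bot.read_state();print(s['time'],s['position'],s['ft_force'],abs(s['joint_velocities']).max())
g=cap('side');save('pics/s3.png',g['frame'])
g=cap('top');save('pics/t3.png',g['frame'][100:400,60:400])"
```

```text
6.7 [430.46670426 306.80614814 239.83848747] [-0.27816027  0.07694953 -0.62029648] 0.014127849608709874
side (411.39691162109375, 122.87701416015625) 15.132616996765137 42 [86.64741398 93.75578848 96.40829773] turn 44.34370929023426
top (429.8009948730469, 116.62802124023438) 25.115924835205078 398 [86.30670114 90.90313675 97.54625025] turn 45.5209304854517
```

View pics/s3.png

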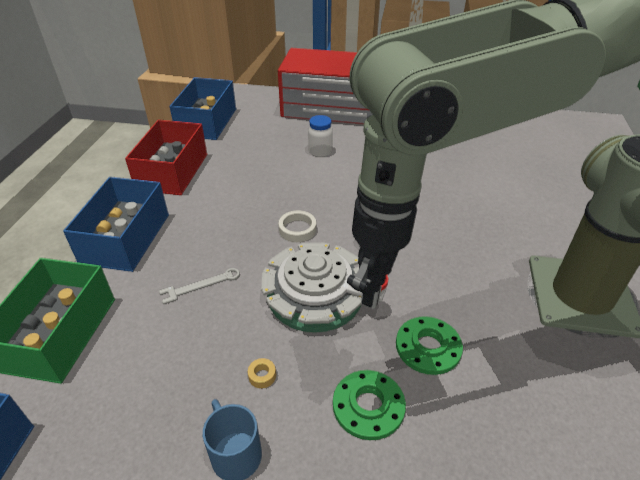

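The side view shows the gripper well clear and nothing else moved. The top camera gives a turn of 45.5°, with the dish floor at 90.9 mm (up). I'm handing the job in.

```bash
python3 -c "
from workcell import bot
bot.close_job()"
```

```text
the job is handed in; nothing more can be done
```

I pressed the red plunger down, swung the arm counter-clockwise by one notch, and let it spring back up. I then retracted and handed the job in at about 7 s.

- **Turn:** the top camera put the cap at 45.5° from its start, against a target of 45°.
- **Plunger:** the dish floor read about 91 mm above the bench, against 90 mm when fully up.
- **Robot:** the gripper was about 190 mm away from the cap and about 150 mm above it. The wrist force was near zero.
- **Surroundings:** in the last side picture the flange lay on its spigot and nothing else had visibly moved. I judged this by eye and did not measure it.

The last side-camera cap fit (44.3°) was mostly hidden behind the gripper, and the one just after the release (34.8°) was thrown off by outliers. I relied on the unobstructed top view instead. During the swing the tool tilted a few degrees and the fingertips led the cap by about 7 mm. Neither disturbed the move.

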